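Gauge the sleeves, case the good ones

TASK

Try each flanged sleeve on the gauge pin, flange down, in order from the shortest to the longest, pushing it gently straight down to see whether it goes fully home on the base; never force a tight one or disturb the bottle, the jar and the stapler standing around. Put every sleeve that goes home in the wooden case and every one that sticks in the grey tray. When all are sorted, close the case lid and then swing the hasp fully over its catch.

Things in the scene. Friction and masses are not known exactly. Their poses are not given: they have to be found in the camera images.
- gauge: fit gauge, screwed to the bench: dark steel base 90 x 90 x 20 mm with a bright steel pin, 18 mm in diameter, standing 50 mm up from the middle of the base; the top 8 mm of the pin taper to 10 mm. Origin under the middle of the base, z up, so the base's top is at z = 20 mm and the pin's tip at 70 mm
- gauge_tip (a point): tip of the gauge pin, on its axis, 70 mm above the bench
- sleeve_a1: aluminium sleeve 60 mm long, 42 mm outside diameter, with a foot flange 60 mm wide, 12 mm thick; about 200 g, standing on its flange, or absent (one of the two 60 mm ones is there). 24 mm bore for 15 mm at both ends; between, the bore is free (slides down onto the gauge's base) or tight (stops about 28 mm above it). Origin: centre of its foot, z along its axis
- sleeve_a2: aluminium sleeve 60 mm long, 42 mm outside diameter, with a foot flange 60 mm wide, 12 mm thick; about 200 g, standing on its flange, or absent (one of the two 60 mm ones is there). 24 mm bore for 15 mm at both ends; between, the bore is free (slides down onto the gauge's base) or tight (stops about 28 mm above it). Origin: centre of its foot, z along its axis
- sleeve_b1: aluminium sleeve 70 mm long, 42 mm outside diameter, with a foot flange 60 mm wide, 12 mm thick; about 210 g, standing on its flange, or absent. 24 mm bore for 15 mm at both ends; between, the bore is free (slides down onto the gauge's base) or tight (stops about 28 mm above it). Origin: centre of its foot, z along its axis
- sleeve_c1: aluminium sleeve 80 mm long, 42 mm outside diameter, with a foot flange 60 mm wide, 12 mm thick; about 220 g, standing on its flange, or absent (one of the two 80 mm ones is there). 24 mm bore for 15 mm at both ends; between, the bore is free (slides down onto the gauge's base) or tight (stops about 28 mm above it). Origin: centre of its foot, z along its axis
- sleeve_c2: aluminium sleeve 80 mm long, 42 mm outside diameter, with a foot flange 60 mm wide, 12 mm thick; about 220 g, standing on its flange, or absent (one of the two 80 mm ones is there). 24 mm bore for 15 mm at both ends; between, the bore is free (slides down onto the gauge's base) or tight (stops about 28 mm above it). Origin: centre of its foot, z along its axis
- sleeve_d1: aluminium sleeve 90 mm long, 42 mm outside diameter, with a foot flange 60 mm wide, 12 mm thick; about 230 g, standing on its flange, or absent. 24 mm bore for 15 mm at both ends; between, the bore is free (slides down onto the gauge's base) or tight (stops about 28 mm above it). Origin: centre of its foot, z along its axis
- case: wooden case, fixed to the bench, open on top when its lid is up: outside 160 mm (its x) by 200 mm (its y), rim 112 mm high, walls and floor 5 mm thick. Origin under its middle, z up; its -x side is the front with the hasp, its +x side carries the lid's hinge. Four sleeves find room inside, standing or lying
- lid (a joint): case lid, a wooden board 166 x 206 x 10 mm, 0.3 kg, rad: 0 is closed, lying on the rim; about 1.6 to 1.85 (upright, leaning a little back) at the start, 1.95 at most. Its damped hinge holds it by friction while steeper than about 1 rad; flatter than that it sinks shut slowly by itself
- lid_hinge (a point): middle of the lid's hinge axis (along the case's y), at case x = 80 mm, y = 0, z = 112 mm; the board's underside lies in the plane of this axis
- lid_edge (a point): middle of the lid's free edge, 163 mm from the hinge
- hasp (a joint): steel hasp on the case's front: slotted leaf 40 mm wide, 3 mm thick, with a round cross-bar (10 mm thick, 46 mm long) 80 mm from the hinge. rad: at 0 it would point straight out, at 1.57 it stands up, at 3.14 it lies on the closed lid, the lid's catch (steel loop, 14 mm high) through its slot. Friction (0.05 N m) keeps it where it is left
- hasp_hinge (a point): middle of the hasp's hinge axis, at case x = -90 mm, y = 0, z = 128 mm
- hasp_bar (a point): middle of the hasp's cross-bar
- tray: shallow open grey plastic tray fixed to the bench, outside 200 mm (its x) by 160 mm (its y) by 35 mm high, walls and floor 5 mm thick. Origin under its middle, z up. Starts empty
- reagent: bystander: brown glass bottle, 60 mm diameter, 140 mm tall, origin under its middle
- jar: bystander: glass specimen jar, 60 mm diameter, 85 mm tall, origin under its middle
- stapler: bystander: black desk stapler, 140 x 36 x 52 mm, origin under its middle, long axis x
Things that resemble listed ones, but are neither listed nor needed, are in the scene too. What is shaped like the sleeve_a1 but green or turquoise is not meant.

How it is judged:
By the outcome, as a careful person would: the job done as asked, in the order asked, and still so for the second after the job is handed in, with the robot touching nothing.
Of sleeve_a1, sleeve_a2 only 1 to 1 are there at a start; the rules pass over those that are not, and their reading is None.
Of sleeve_c1, sleeve_c2 only 1 to 1 are there at a start; the rules pass over those that are not, and their reading is None.
Of sleeve_b1, sleeve_d1 only 1 to 2 are there at a start; the rules pass over those that are not, and their reading is None.
At some moment in a run one of sleeve_a1, sleeve_a2, sleeve_b1, sleeve_c1, sleeve_c2, sleeve_d1 may be knocked a few centimetres aside while the robot is not near it.
It also fails if it takes over 210 s, if anything falls off the work surface, if the arm or the gripper's body presses on something with over 40 N, if the wrist force passes 120 N, or if a joint passes its speed limit or range.

ROBOT

A 6-joint arm with a two-finger parallel gripper is mounted at the origin on the work surface. World frame = base frame: x ahead of the robot, y to its left, z up, the work surface at z = 0. Lengths are in mm, angles in rad, forces in N, time in s.
With the tool pointing down it reaches from about 275 to 750 mm from the base axis. Payload 10.2 kg.
Tool frame: the origin (TCP) lies midway between the tips of the shut fingers; the grasp point (between the pads) lies 19 mm behind it; z points along the fingers, y is the line along which they close (so a half turn about z gives the same grasp; the last joint's range is limited). The gripper opens to 85 mm and grips with 20 to 120 N. Pads are 22 mm wide; open, the fingers measure 114 mm over their backs; the gripper's body (76 mm by 85 mm) begins 54 mm behind the grasp point. The pads swing forward as they close: fully open they stand 13 mm farther back than shut.
Start: joints at [-1.418, 0.313, 1.498, -0, 1.331, -0.223], TCP at [192.672, -488.374, 231.294] pointing down, gripper open.
Joint ranges: [-2.94, 2.94], [-0.97, 2.17], [0.19, 2.56], [-1.23, 4.37], [0.02, 3.11], [-2.88, 2.88]. Speed limits (rad/s): [2.39, 2.39, 3.01, 3.14, 3.14, 3.14].

INTERFACE

Orientations are given as a unit quaternion [w, x, y, z].
In Python, from rig import ctrl, capture, camera_info gives the robot as it stands.
- The arm moves only by the tool apply_moves, never from a script. Its argument "targets" is a list of rows, each a list of 3 entries, a list of its own where there are three numbers: the finger opening in mm, from 0 to 85.4, then the shift along the world's x, y, z in mm, then the turn, a rotation vector about the world's x, y, z in degrees. In form: [[grip, [dx, dy, dz], [rx, ry, rz]], ...]. A call has 1 to 20 rows; each row is the pose to reach, as a shift and turn from the pose commanded when the call began; what a row does not reach only later rows make up. A row lasts 1/10 s, in which the tool goes at most 50 mm and 8.59 degrees, less where a joint would pass 70% of its speed; a pose out of reach is approached as far as the arm can. A call with a gripper value outside its range is refused whole. The fingers move at their own pace and stop on an object; "squeeze" is the grip in N (left out, the last holds). Time passes only in rows, so rows that repeat a pose let the fingers close. It gives the time, the measured TCP pose, the force, the opening and the grip force at its end, in the units of the state.
- ctrl.sense(): the state, without advancing time (a new reading comes with each control period).
- capture(name): name is "scene" or "side" or "wrist"; returns (picture, depth): 420x560x3 uint8, blue, green, red; 420x560 float32, mm along the optical axis (not along the pixel's ray), 0 where there is no reading.
- camera_info(name): a dict with "vfov" (degrees; the focal length in pixels is half the picture's height over the tangent of half this angle, whatever the lens; pixels are square), "cx", "cy" (the principal point, pixels), "extrinsics" (4x4, takes a point from camera to world coordinates). Camera axes: x right, y down, z forward; pixel columns grow to the right and rows downward; lengths in mm; the calibration is good to about 2 mm. The wrist camera is an equidistant fisheye: a pixel r from the principal point sees the ray r / f radians off the axis. A picture is of the moment at which its call begins: read the wrist's pose just before it. camera_info takes no time and is no camera call; for the wrist camera it gives the pose at the moment of the call.
- ctrl.finish_job(): hands the job in; it is judged then, once.
The state is a dict: "time_s": time; "joints": joint angles; "dq": joint speeds; "tau": joint torques, N m; "eef_pos": TCP position; "ee_rot": TCP orientation; "force": force on the tool from outside, world axes, zero at the start; "wrist_torque": the same for the moment, N m; "grip_width": opening from 0.0 (shut) to 1.0 (fully open); "grip_force": force on a finger pad.
Only numpy, scipy, OpenCV 4.12 (cv2) and the standard library are available. Lean on these libraries where they do the work, as an engineer would, in place of code of your own. Each camera call takes 0.05 s, during which the arm holds its last target. There are 200 camera calls.

## Working session

There is one attempt and no reset: what is moved stays moved. The work goes in short steps, Python scripts to look and compute and a tool call to move; the robot and the scene stay as the last step left them, time stands still between calls to the robot, and variables do not carry over. Pictures are saved under pics/ and viewed, at most 14 in all, crops included, and the job is handed in when it is done.

Besides the shell and the picture viewer there is one more tool, called after ">>>" by a JSON object that holds its "api" and its "payload". apply_moves: Moves the arm, as the interface text tells. Its arguments: {"type":"object","properties":{"targets":{"type":"array","items":{"type":"array"}},"squeeze":{"type":"number"}},"required":["targets"]}

```bash
mkdir -p pics; ls
python3 - <<'E'
from rig import ctrl,capture,camera_info
import cv2,numpy as np
for n in ["scene","side"]:
    p,d=capture(n); cv2.imwrite(f"pics/{n}0.png",p); np.save(f"{n}0.npy",d)
    i=camera_info(n); print(n,i["vfov"],i["cx"],i["cy"],np.round(i["extrinsics"],3).tolist(),(d>0).mean())
s=ctrl.sense();print(s)
E
```

```text
pics
scene 56.54352250803697 283.9702903428797 208.73930972180315 [[-0.25, 0.731, -0.635, 1082.733], [0.968, 0.188, -0.165, 159.486], [-0.001, -0.656, -0.755, 720.577], [0.0, 0.0, 0.0, 1.0]] 0.9961692176870748
side 55.90523779769297 274.95798410508877 214.66387902340978 [[-0.843, -0.27, 0.466, 140.175], [-0.539, 0.429, -0.725, 696.498], [-0.004, -0.862, -0.507, 577.344], [0.0, 0.0, 0.0, 1.0]] 0.995875850340136
{'time_s': 0.1, 'joints': array([-1.41840093e+00,  3.13371708e-01,  1.49836263e+00,  1.86258708e-05,
        1.33097561e+00, -2.23390469e-01]), 'dq': array([-0.0001696 , -0.00246841, -0.00239426,  0.0004701 ,  0.00017955,
        0.00064407]), 'tau': array([ 2.26574761e-03, -4.12903154e+01, -2.60139745e+01, -2.31594195e-04,
        3.02772525e-03, -1.50175424e-05]), 'eef_pos': array([ 192.63980591, -488.1391258 ,  230.80315737]), 'ee_rot': array([-5.57971337e-04,  9.82400254e-01,  1.86787120e-01,  2.88658008e-05]), 'force': array([ 0.80262146, -0.29919778,  0.27019731]), 'wrist_torque': array([ 0.04093546, -0.0106116 ,  0.0633903 ]), 'grip_force': 0.0, 'grip_width': 1.0009285754820103}
```

View pics/scene0.png

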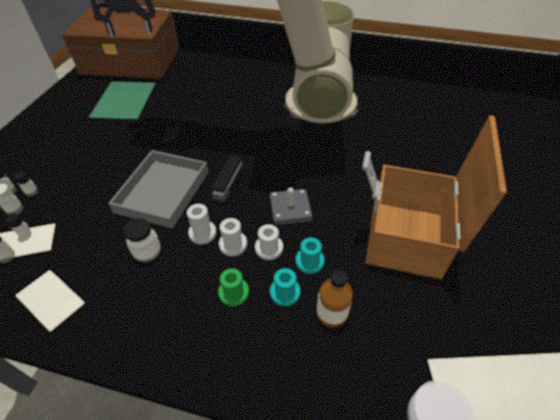

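View pics/side0.png

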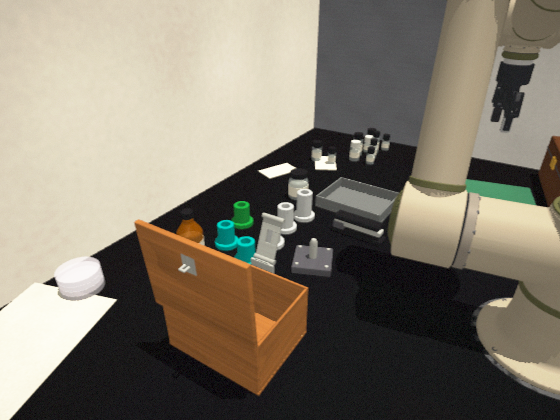

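The scene view shows three silver sleeves at (200,225), (231,235) and (267,240), the gauge at (290,207), the tray at (160,187), the stapler at (228,178) and the jar at (143,240). The open case is at (415,215), with the bottle at (335,300). The side view confirms the lid is up and the hasp is standing.

```bash
cat > h.py <<'E'
import numpy as np,cv2
from rig import ctrl,capture,camera_info
def cloud(n,d=None,info=None):
    p=None
    if d is None: p,d=capture(n)
    i=info or camera_info(n); f=d.shape[0]/2/np.tan(np.radians(i["vfov"])/2)
    v,u=np.mgrid[:d.shape[0],:d.shape[1]]
    x=(u-i["cx"])/f; y=(v-i["cy"])/f
    P=np.stack([x*d,y*d,d,np.ones_like(d)],-1)@np.array(i["extrinsics"]).T
    P=P[...,:3]; P[d<=0]=np.nan
    return p,P
def topmap(P,x0,x1,y0,y1,zmin=4,zmax=400):
    # heights max per 1mm cell; rows=x, cols=y
    H=np.zeros((x1-x0,y1-y0),np.float32)
    Q=P.reshape(-1,3); Q=Q[np.isfinite(Q).all(1)]
    Q=Q[(Q[:,0]>x0)&(Q[:,0]<x1-1)&(Q[:,1]>y0)&(Q[:,1]<y1-1)&(Q[:,2]>zmin)&(Q[:,2]<zmax)]
    np.maximum.at(H,((Q[:,0]-x0).astype(int),(Q[:,1]-y0).astype(int)),Q[:,2])
    return H
def circ(Q):
    A=np.c_[2*Q[:,:2],np.ones(len(Q))];s=np.linalg.lstsq(A,(Q[:,:2]**2).sum(1),rcond=None)[0]
    return s[0],s[1],np.sqrt(s[2]+s[0]**2+s[1]**2)
E
python3 - <<'E'
from h import *
for n in ["scene","side"]:
    _,P=cloud(n,np.load(n+"0.npy"))
    np.save(n+"P.npy",P)
P=np.load("sceneP.npy")
def reg(P,u0,u1,v0,v1,z0,z1):
    Q=P[v0:v1,u0:u1].reshape(-1,3); return Q[(Q[:,2]>z0)&(Q[:,2]<z1)]
print("bench z",np.nanmedian(P[330:360,150:250,2]))
for nm,b in dict(s1=(184,218,200,245),s2=(217,248,215,257),s3=(253,284,222,260),green=(215,250,265,306),tq1=(268,302,265,306),tq2=(295,326,235,273),gauge=(266,316,183,225),jar=(124,162,216,264),bottle=(312,354,268,328),stap=(208,248,150,204)).items():
    Q=reg(P,*b,5,300); top=np.percentile(Q[:,2],99)
    T=Q[Q[:,2]>top-4]; F=Q[(Q[:,2]<14)]
    print(nm,"top",round(top,1),"topc",(T[:,:2].min(0)+T[:,:2].max(0))/2,np.ptp(T[:,:2],axis=0),"flange",np.round(circ(Q[(abs(Q[:,2]-12)<3)]),1), "mid",np.round(circ(Q[(Q[:,2]>20)&(Q[:,2]<top-6)]),1))
E
python3 - <<'E'
from h import *
H=np.maximum(topmap(np.load("sceneP.npy"),200,800,-450,450),topmap(np.load("sideP.npy"),200,800,-450,450))
I=cv2.applyColorMap(np.clip(H*1.2,0,255).astype(np.uint8),cv2.COLORMAP_JET); I[H==0]=0
I=np.vstack([I])
for y in range(0,900,100): I[:,y]=90
for x in range(0,600,100): I[x]=90
cv2.imwrite("pics/top.png",cv2.resize(I[:500],(800,444),interpolation=cv2.INTER_AREA))
E
```

```text
bench z 0.8865357267821992
s1 top 82.4 topc [ 598.33347778 -162.6984755 ] [39.88610136 42.02358865] flange [ 566.7 -182.    55.3] mid [ 588.6 -172.5   29.7]
s2 top 72.8 topc [611.80399892 -83.76975384] [41.67156604 41.31051201] flange [610.8 -83.9  25.9] mid [614.7 -81.8  16.8]
s3 top 62.9 topc [600.18971346  -2.98406748] [39.49663648 40.98130812] flange [583.6  -5.4  37.7] mid [604.4  -1.2  16.8]
green top 62.9 topc [724.75493725 -41.52160022] [42.27966094 41.17657279] flange [724.9 -42.   25.9] mid [729.2 -39.6  16.5]
tq1 top 62.5 topc [698.74231818  59.66651676] [41.94866885 40.66143969] flange [684.   58.6  35.7] mid [703.1  60.7  16.5]
tq2 top 62.9 topc [612.46309273  93.06594503] [41.09073354 41.12070232] flange [611.9  92.7  25.7] mid [616.3  93.3  16.8]
gauge top 69.8 topc [478.13155246  15.44769983] [14.23004831 12.35593767] flange [478.8  14.7  48.4] mid [475.3  15.1  34.9]
jar top 87.8 topc [ 674.31164048 -264.11474229] [52.00122215 52.54321053] flange [ 654.7 -294.    61.8] mid [ 653.  -281.7   52.3]
bottle top 142.0 topc [719.81698827 160.99798994] [26.32123193 26.82925341] flange [679.8 158.2  67. ] mid [726.6 160.8  21.6]
stap top 55.4 topc [ 437.40172263 -156.89252265] [123.05362677  33.98444554] flange [ 433.2 -203.4   72.1] mid [ 443.  -186.5   57.8]
```

View pics/top.png

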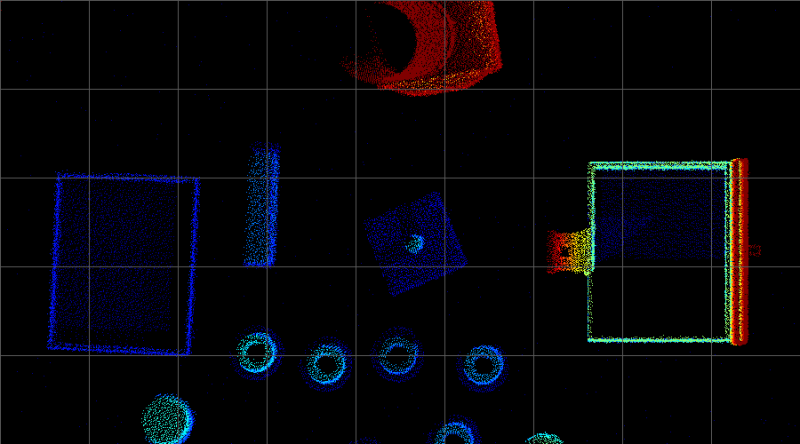

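The top map shows the tray centred near (497,-311), the stapler at (437,-157) and the gauge at (478,15). The case is near (484,293), with its hinge on the +y side and the hasp on the -y side. Three sleeves are present: 60 mm at (600,-3), 70 mm at (612,-84) and 80 mm at (598,-163).

```bash
cat >> h.py <<'E'
from scipy.optimize import least_squares
def cyl(P,c,R,z0,z1,w=8):
    """robust axis position of vertical cylinder of radius R near c"""
    Q=P.reshape(-1,3); Q=Q[np.isfinite(Q).all(1)]
    c=np.array(c,float)
    for _ in range(3):
        r=np.hypot(*(Q[:,:2]-c).T)
        S=Q[(Q[:,2]>z0)&(Q[:,2]<z1)&(abs(r-R)<w)]
        if len(S)<8: return None,len(S),0
        f=lambda p:np.hypot(S[:,0]-p[0],S[:,1]-p[1])-R
        c=least_squares(f,c,loss="soft_l1",f_scale=.7).x
    return np.round(c,1),len(S),round(float(np.median(abs(f(c)))),2)
E
python3 - <<'E'
from h import *
W={n:np.load(n+"P.npy") for n in ["scene","side"]}
for n,P in W.items():
    print(n)
    for nm,c,R,z0,z1 in [("s3",(600,-3),21,18,58),("s2",(612,-84),21,18,68),("s1",(598,-163),21,18,78),("pin",(478,15),9,26,58),("gaugecyl_flange",(600,-3),30,2,11),("s2f",(612,-84),30,2,11),("s1f",(598,-163),30,2,11)]:
        print(nm,cyl(P,c,R,z0,z1))
    Q=P.reshape(-1,3)
    def rect(m,z0,z1,lab):
        S=Q[(Q[:,0]>m[0])&(Q[:,0]<m[1])&(Q[:,1]>m[2])&(Q[:,1]<m[3])&(Q[:,2]>z0)&(Q[:,2]<z1)]
        if len(S)>20: print(lab,len(S),cv2.minAreaRect(S[:,:2].astype(np.float32)),np.percentile(S[:,2],[5,50,95]).round(1))
    rect((350,620,200,375),108,116,"rim"); rect((370,620,-420,-220),31,39,"tray"); rect((420,540,-45,75),17,23,"base"); rect((300,560,-200,-120),30,60,"stap")
    rect((350,620,374,460),230,330,"lidtop");rect((350,620,374,460),125,160,"lidlow")
    S=Q[(Q[:,0]>440)&(Q[:,0]<520)&(Q[:,1]>130)&(Q[:,1]<210)&(Q[:,2]>115)&(Q[:,2]<260)]
    for z in range(115,225,10):
        T=S[(S[:,2]>=z)&(S[:,2]<z+10)]
        if len(T): print("hasp",z,len(T),np.percentile(T[:,0],[1,50,99]).round(),np.percentile(T[:,1],[1,50,99]).round())
E
```

```text
scene
s3 (array([599.3,  -3.1]), 214, 0.43)
s2 (array([609.9, -84.1]), 272, 0.44)
s1 (array([ 597. , -163.4]), 339, 0.53)
pin (array([473.9,  15. ]), 70, 0.44)
gaugecyl_flange (array([599.2,  -3.1]), 107, 0.72)
s2f (array([610.6, -84.7]), 106, 1.35)
s1f (array([ 597.4, -163.1]), 99, 1.0)
rim 884 ((484.77130126953125, 289.98675537109375), (206.8766632080078, 165.62750244140625), 0.7031876444816589) [108.5 112.1 114.9]
tray 648 ((496.3507385253906, -312.5438537597656), (161.61318969726562, 203.51315307617188), 86.89213562011719) [31.6 34.8 37.5]
base 877 ((474.63671875, 14.981575012207031), (92.4342041015625, 90.2006607055664), 21.928951263427734) [18.5 20.7 22.5]
stap 601 ((436.47991943359375, -156.51473999023438), (33.40945053100586, 125.90681457519531), 87.11286926269531) [32.2 52.  54.4]
lidtop 1567 ((485.50445556640625, 383.5060729980469), (207.27679443359375, 13.279542922973633), 0.04056348651647568) [233.2 261.  275.7]
lidlow 140 ((486.13470458984375, 378.4750061035156), (204.64122009277344, 9.007332801818848), 0.02789735421538353) [130.  153.1 159.4]
hasp 115 5 [507. 509. 509.]
[... 1260 characters left out ...]
4, 393.1109619140625), (208.00392150878906, 24.692224502563477), 0.396524041891098) [233.1 257.5 274.9]
lidlow 1528 ((481.9164123535156, 383.733642578125), (206.20338439941406, 10.930237770080566), 2.302849769592285) [126.9 142.8 158.3]
hasp 115 9 [458. 459. 508.] [200. 209. 209.]
hasp 125 136 [460. 481. 505.] [200. 206. 210.]
hasp 135 110 [463. 483. 503.] [195. 199. 203.]
hasp 145 110 [463. 482. 503.] [190. 195. 199.]
hasp 155 95 [463. 481. 503.] [186. 190. 194.]
hasp 165 85 [463. 489. 503.] [182. 186. 189.]
hasp 175 95 [463. 480. 503.] [178. 182. 186.]
hasp 185 112 [462. 482. 503.] [174. 177. 181.]
hasp 195 104 [460. 481. 505.] [168. 175. 177.]
hasp 205 54 [460. 480. 505.] [169. 173. 177.]
```

>>> {"api": "apply_moves", "payload": {"targets": [[85, [406.5, 485.8, 0], [0, 0, 68.5]], [85, [406.5, 485.8, 0], [0, 0, 68.5]], [85, [406.5, 485.8, 0], [0, 0, 68.5]], [85, [406.5, 485.8, 0], [0, 0, 68.5]], [85, [406.5, 485.8, 0], [0, 0, 68.5]], [85, [406.5, 485.8, 0], [0, 0, 68.5]], [85, [406.5, 485.8, 0], [0, 0, 68.5]], [85, [406.5, 485.8, 0], [0, 0, 68.5]], [85, [406.5, 485.8, 0], [0, 0, 68.5]], [85, [406.5, 485.8, 0], [0, 0, 68.5]], [85, [406.5, 485.8, 0], [0, 0, 68.5]], [85, [406.5, 485.8, 0], [0, 0, 68.5]], [85, [406.5, 485.8, 0], [0, 0, 68.5]], [85, [406.5, 485.8, 0], [0, 0, 68.5]], [85, [406.5, 485.8, 0], [0, 0, 68.5]], [85, [406.5, 485.8, -60], [0, 0, 68.5]], [85, [406.5, 485.8, -81.3], [0, 0, 68.5]], [85, [406.5, 485.8, -81.3], [0, 0, 68.5]], [85, [406.5, 485.8, -81.3], [0, 0, 68.5]]], "squeeze": 30}}

```text
time_s: 2.0
eef_pos: [599.3, -3.5, 151.3]
ee_rot: [0.0, 0.707, 0.707, 0.0]
force: [1.2, -0.7, 0.5]
grip_width: 0.99
grip_force: 0.0
```

```bash
cat > loc.py <<'E'
import sys
from h import *
W={n:cloud(n)[1] for n in ["scene","side"]}
G={"s3":((600,-3),60),"s2":((611,-84),70),"s1":((598,-163),80)}
for nm in sys.argv[1:]:
    c,L=G[nm]
    for n,P in W.items(): print(nm,n,cyl(P,c,21,18,L-2), cyl(P,c,30,2,11))
s=ctrl.sense(); print(s["time_s"],s["eef_pos"],s["force"].round(2),s["grip_width"])
E
python3 loc.py s3 s2 s1
```

```text
s3 scene (array([599.2,  -3. ]), 208, 0.4) (array([599.8,  -3. ]), 118, 1.65)
s3 side (array([599.2,  -2. ]), 65, 0.77) (array([599.4,  -2.6]), 25, 0.65)
s2 scene (array([610. , -84.1]), 271, 0.53) (array([610.5, -84.3]), 114, 0.97)
s2 side (array([610.1, -83. ]), 213, 0.69) (array([610.7, -82.6]), 49, 0.92)
s1 scene (array([ 597. , -163.4]), 341, 0.48) (array([ 597.1, -163.4]), 108, 1.13)
s1 side (array([ 597.3, -162.4]), 291, 0.98) (array([ 597.3, -162.4]), 71, 0.92)
2.1 [600.01624551  -3.25729467 152.44002682] [ 0.32  0.19 -0.08] 0.9890434845318355
```

>>> {"api": "apply_moves", "payload": {"targets": [[85, [0, 0, -40], [0, 0, 0]], [85, [0, 0, -80], [0, 0, 0]], [85, [0, 0, -110], [0, 0, 0]], [85, [0, 0, -122], [0, 0, 0]], [85, [0, 0, -122], [0, 0, 0]], [85, [0, 0, -122], [0, 0, 0]], [85, [0, 0, -122], [0, 0, 0]], [35, [0, 0, -122], [0, 0, 0]], [35, [0, 0, -122], [0, 0, 0]], [35, [0, 0, -122], [0, 0, 0]], [35, [0, 0, -122], [0, 0, 0]], [35, [0, 0, -122], [0, 0, 0]], [35, [0, 0, -122], [0, 0, 0]], [35, [0, 0, -122], [0, 0, 0]]], "squeeze": 30}}

```text
time_s: 3.5
eef_pos: [599.3, -2.6, 28.6]
ee_rot: [0.0, 0.707, 0.707, 0.0]
force: [-1.9, 0.7, 6.1]
grip_width: 0.491
grip_force: 30.4
```

```bash
python3 loc.py s3
```

```text
s3 scene (array([601.9,  -3.5]), 122, 0.61) (array([600.6,  -3.1]), 102, 1.04)
s3 side (array([595.7,  -2.8]), 69, 1.13) (array([600.6,   1.3]), 26, 0.84)
3.6 [599.26618238  -2.5800457   28.55577853] [-2.34  0.48  5.63] 0.4876672393880649
```

>>> {"api": "apply_moves", "payload": {"targets": [[35, [0, 0, 30], [0, 0, 0]], [35, [0, 0, 65], [0, 0, 0]], [35, [0, 0, 95], [0, 0, 0]], [35, [-40, 6, 95], [0, 0, 0]], [35, [-80, 12, 95], [0, 0, 0]], [35, [-125.2, 18.2, 95], [0, 0, 0]], [35, [-125.2, 18.2, 95], [0, 0, 0]], [35, [-125.2, 18.2, 95], [0, 0, 0]], [35, [-125.2, 18.2, 80], [0, 0, 0]], [35, [-125.2, 18.2, 68], [0, 0, 0]], [35, [-125.2, 18.2, 60], [0, 0, 0]], [35, [-125.2, 18.2, 55], [0, 0, 0]], [35, [-125.2, 18.2, 55], [0, 0, 0]], [35, [-125.2, 18.2, 55], [0, 0, 0]]]}}

```text
time_s: 5.0
eef_pos: [474.3, 15.6, 83.2]
ee_rot: [0.0, 0.707, 0.707, 0.0]
force: [-0.0, 0.1, -2.2]
grip_width: 0.485
grip_force: 31.7
```

```bash
cat > st.py <<'E'
from h import *
s=ctrl.sense(); print(s["time_s"],s["eef_pos"].round(2),"F",s["force"].round(2),"T",s["wrist_torque"].round(3),s["grip_width"],s["grip_force"])
E
python3 - <<'E'
from h import *
p,P=cloud("scene"); cv2.imwrite("pics/g1.png",cv2.resize(p[150:270,230:350],(480,480),interpolation=cv2.INTER_CUBIC))
q,_=cloud("side"); cv2.imwrite("pics/g2.png",cv2.resize(q[190:310,250:370],(480,480),interpolation=cv2.INTER_CUBIC))
print(cyl(P,(474,15.6),30,56,65))
cv2.imwrite("pics/g12.png",np.hstack([cv2.imread("pics/g1.png"),cv2.imread("pics/g2.png")])[:, 80:880])
E
python3 st.py
```

```text
(array([475.5,  14.9]), 66, 0.45)
5.1 [474.28  15.56  83.4 ] F [ 0.37 -0.22 -2.02] T [-0.013 -0.006 -0.032] 0.48832795953740876 31.710208654403687
```

View pics/g12.png

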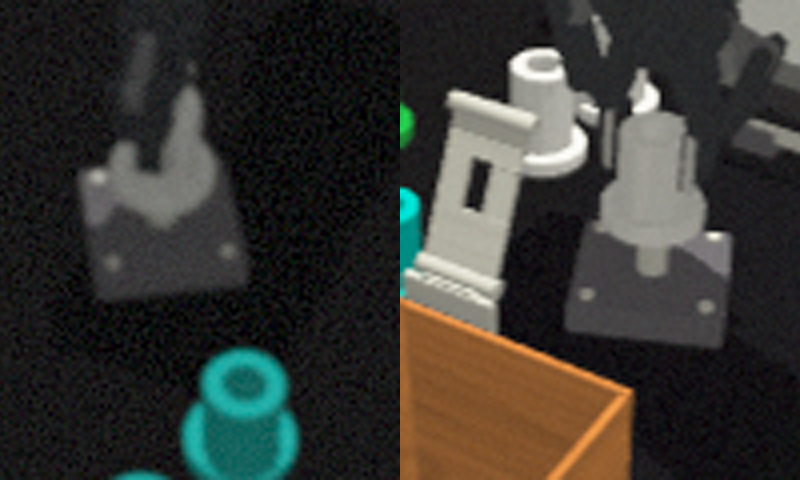

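The crops show the sleeve threaded over the pin tip: the pin enters its bore at side-crop (650,262). No contact force yet.

>>> {"api": "apply_moves", "payload": {"targets": [[35, [0, 0, -2], [0, 0, 0]], [35, [0, 0, -4], [0, 0, 0]], [35, [0, 0, -6], [0, 0, 0]], [35, [0, 0, -8], [0, 0, 0]], [35, [0, 0, -8], [0, 0, 0]]]}}

```text
time_s: 5.6
eef_pos: [473.8, 15.7, 74.7]
ee_rot: [-0.0, 0.707, 0.707, -0.0]
force: [0.4, 0.3, -2.1]
grip_width: 0.48
grip_force: 31.7
```

```bash
python3 st.py
```

```text
5.6 [473.81  15.66  74.7 ] F [ 0.43  0.27 -2.11] T [-0.001 -0.004 -0.004] 0.47997518431595576 31.71053459867835
```

>>> {"api": "apply_moves", "payload": {"targets": [[35, [0, 0, -1], [0, 0, 0]], [35, [0, 0, -2], [0, 0, 0]], [35, [0, 0, -3], [0, 0, 0]], [35, [0, 0, -4], [0, 0, 0]], [35, [0, 0, -4], [0, 0, 0]]]}}

```text
time_s: 6.1
eef_pos: [473.9, 15.6, 70.9]
ee_rot: [-0.0, 0.707, 0.707, -0.0]
force: [0.1, -1.0, -2.8]
grip_width: 0.487
grip_force: 31.7
```

```bash
python3 st.py
```

```text
6.1 [473.91  15.63  70.87] F [ 0.12 -1.03 -2.82] T [ 0.011 -0.02   0.003] 0.48693715133201204 31.70973127707839
```

Foot is at 43 mm and it is moving freely. Continuing towards home (z = 48).

>>> {"api": "apply_moves", "payload": {"targets": [[35, [0, 0, -3], [0, 0, 0]], [35, [0, 0, -6], [0, 0, 0]], [35, [0, 0, -9], [0, 0, 0]], [35, [0, 0, -12], [0, 0, 0]], [35, [0, 0, -14], [0, 0, 0]], [35, [0, 0, -14], [0, 0, 0]]]}}

```text
time_s: 6.7
eef_pos: [473.8, 15.6, 56.7]
ee_rot: [-0.0, 0.707, 0.707, -0.0]
force: [0.4, 0.7, -2.1]
grip_width: 0.488
grip_force: 31.7
```

```bash
python3 st.py
```

```text
6.7 [473.82  15.65  56.68] F [ 0.45  0.71 -2.14] T [-0.031  0.019 -0.023] 0.48763461555209464 31.737886760383844
```

>>> {"api": "apply_moves", "payload": {"targets": [[35, [0, 0, -3], [0, 0, 0]], [35, [0, 0, -6], [0, 0, 0]], [35, [0, 0, -7.5], [0, 0, 0]], [35, [0, 0, -8.5], [0, 0, 0]], [35, [0, 0, -9.5], [0, 0, 0]], [35, [0, 0, -9.5], [0, 0, 0]]]}}

```text
time_s: 7.3
eef_pos: [474.0, 15.6, 48.5]
ee_rot: [0.0, 0.707, 0.707, -0.0]
force: [-5.4, 0.5, 12.2]
grip_width: 0.486
grip_force: 32.9
```

```bash
python3 st.py
```

```text
7.3 [473.98  15.62  48.52] F [-5.39  0.47 12.16] T [0.104 1.066 0.02 ] 0.48588439905128333 32.89488857612014
```

>>> {"api": "apply_moves", "payload": {"targets": [[35, [0, 0, 1], [0, 0, 0]], [52, [0, 0, 1], [0, 0, 0]], [52, [0, 0, 1], [0, 0, 0]], [52, [0, 0, 1], [0, 0, 0]], [35, [0, 0, 1], [0, 0, 0]], [35, [0, 0, 1], [0, 0, 0]], [35, [0, 0, 1], [0, 0, 0]], [35, [0, 0, 1], [0, 0, 0]], [35, [0, 0, 1], [0, 0, 0]]]}}

```text
time_s: 8.2
eef_pos: [474.0, 15.6, 48.7]
ee_rot: [0.0, 0.707, 0.707, 0.0]
force: [-1.6, 0.7, 5.0]
grip_width: 0.485
grip_force: 30.6
```

```bash
python3 st.py
```

```text
8.2 [474.02  15.61  48.67] F [-1.56  0.71  5.03] T [0.008 0.322 0.055] 0.48526201871548047 30.62084622681141
```

>>> {"api": "apply_moves", "payload": {"targets": [[35, [0, 0, 15], [0, 0, 0]], [35, [0, 0, 40], [0, 0, 0]], [35, [0, 0, 85], [0, 0, 0]], [35, [0, 0, 130], [0, 0, 0]], [35, [0, 0, 175], [0, 0, 0]], [35, [0, 0, 205], [0, 0, 0]], [35, [0, 0, 205], [0, 0, 0]], [35, [-6, 40, 205], [0, 0, 0]], [35, [-12, 85, 205], [0, 0, 0]], [35, [-18, 130, 205], [0, 0, 0]], [35, [-24, 175, 205], [0, 0, 0]], [35, [-30, 220, 205], [0, 0, 0]], [35, [-33, 250, 205], [0, 0, 0]], [35, [-33, 250, 205], [0, 0, 0]], [35, [-33, 250, 205], [0, 0, 0]], [35, [-33, 250, 205], [0, 0, 0]]]}}

```text
time_s: 9.8
eef_pos: [441.0, 264.8, 252.6]
ee_rot: [-0.0, 0.707, 0.707, -0.001]
force: [1.3, -0.3, -2.7]
grip_width: 0.488
grip_force: 31.3
```

```bash
python3 st.py; python3 loc.py s2 s1
```

```text
9.8 [440.96 264.84 252.6 ] F [ 1.29 -0.27 -2.68] T [0.015 0.011 0.027] 0.48771398358806817 31.26168541610241
s2 scene (array([610.1, -84.2]), 266, 0.45) (array([610.4, -84.2]), 109, 1.21)
s2 side (array([610.3, -82.8]), 160, 0.94) (array([610.3, -83.6]), 44, 0.89)
s1 scene (array([ 596.9, -163.4]), 342, 0.52) (array([ 597.1, -163.7]), 101, 0.91)
s1 side (array([ 597.2, -162.5]), 290, 0.9) (array([ 597.5, -162.4]), 64, 1.1)
9.9 [441.18314938 264.75039696 253.15248659] [-0.41 -0.27 -2.16] 0.4856653758667162
```

>>> {"api": "apply_moves", "payload": {"targets": [[35, [0, 0, -45], [0, 0, 0]], [35, [0, 0, -90], [0, 0, 0]], [35, [0, 0, -135], [0, 0, 0]], [35, [0, 0, -175], [0, 0, 0]], [35, [0, 0, -200], [0, 0, 0]], [35, [0, 0, -212], [0, 0, 0]], [35, [0, 0, -217], [0, 0, 0]], [35, [0, 0, -217], [0, 0, 0]], [35, [0, 0, -217], [0, 0, 0]]]}}

```text
time_s: 10.8
eef_pos: [447.3, 265.4, 38.7]
ee_rot: [0.004, 0.708, 0.706, 0.006]
force: [23.8, 0.5, -4.1]
grip_width: 0.479
grip_force: 42.3
```

```bash
python3 st.py
```

```text
10.8 [447.34 265.37  38.69] F [23.79  0.55 -4.07] T [ 0.045 -2.548 -0.038] 0.47896881247530787 42.25080281496048
```

>>> {"api": "apply_moves", "payload": {"targets": [[35, [8, 0, 0], [0, 0, 0]], [35, [14, 0, 0], [0, 0, 0]], [35, [14, 0, 0], [0, 0, 0]], [35, [14, 0, 0], [0, 0, 0]]]}}

```text
time_s: 11.2
eef_pos: [454.6, 265.4, 36.2]
ee_rot: [-0.0, 0.707, 0.707, -0.0]
force: [-0.3, -0.0, -2.0]
grip_width: 0.486
grip_force: 41.6
```

```bash
python3 st.py
python3 - <<'E'
from h import *
a=cloud("scene")[0]; b=cloud("side")[0]
A=cv2.resize(a[100:280,340:520],(400,400),interpolation=cv2.INTER_CUBIC);B=cv2.resize(b[180:400,120:340],(400,400),interpolation=cv2.INTER_CUBIC)
cv2.imwrite("pics/c1.png",np.hstack([A,B]))
E
```

```text
11.2 [454.64 265.38  36.22] F [-0.3  -0.02 -2.02] T [-0.003 -0.044  0.006] 0.48586990814220676 41.59698100760579
```

View pics/c1.png

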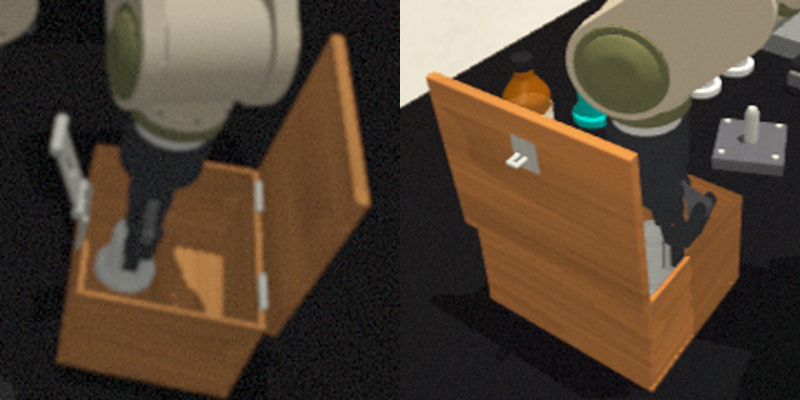

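The crops show the sleeve just above the case floor, with the fingers clear of the wall again. I'll release it narrowly.

>>> {"api": "apply_moves", "payload": {"targets": [[35, [0, 0, -1.5], [0, 0, 0]], [50, [0, 0, -1.5], [0, 0, 0]], [50, [0, 0, -1.5], [0, 0, 0]], [50, [0, 0, -1.5], [0, 0, 0]], [50, [0, 0, 10], [0, 0, 0]], [50, [0, 0, 40], [0, 0, 0]], [50, [0, 0, 80], [0, 0, 0]], [50, [0, 0, 125], [0, 0, 0]], [50, [0, 0, 170], [0, 0, 0]], [50, [0, 0, 215], [0, 0, 0]], [60, [0, 0, 215], [0, 0, 0]]]}}

```text
time_s: 12.4
eef_pos: [456.6, 266.3, 258.5]
ee_rot: [0.003, 0.707, 0.707, 0.005]
force: [0.7, -0.1, -0.1]
grip_width: 0.703
grip_force: 0.0
```

```bash
python3 st.py
python3 - <<'E'
from h import *
for n in ["scene","side"]:
    p,P=cloud(n); print(n,cyl(P,(455,265),21,25,62),cyl(P,(455,265),30,7,16))
    m=(np.hypot(P[...,0]-455,P[...,1]-265)<35)&(P[...,2]<100); print(np.nanpercentile(P[m][:,2],[50,99]))
E
python3 loc.py s2 s1
```

```text
12.4 [456.65 266.31 258.5 ] F [ 0.66 -0.08 -0.11] T [ 0.017 -0.029 -0.007] 0.7032005091800414 0.0
scene (array([456.2, 265.2]), 216, 0.56) (array([456.2, 265.5]), 99, 0.88)
[33.83455384 67.2772076 ]
side (array([456. , 266.4]), 204, 0.54) (None, 6, 0)
[51.93616765 66.61813521]
s2 scene (array([610., -84.]), 274, 0.46) (array([610.3, -83.7]), 103, 0.76)
s2 side (array([610.2, -83.1]), 178, 0.89) (array([610. , -83.7]), 57, 1.08)
s1 scene (array([ 597. , -163.5]), 340, 0.53) (array([ 597. , -163.6]), 91, 0.85)
s1 side (array([ 596.9, -162.1]), 297, 0.93) (array([ 597.5, -162.2]), 69, 0.8)
12.6 [454.43579919 265.41415679 250.5863866 ] [ 0.06 -0.91 -0.35] 0.7044351945699795
```

>>> {"api": "apply_moves", "payload": {"targets": [[85, [155.1, -349.1, 0], [0, 0, 0]], [85, [155.1, -349.1, 0], [0, 0, 0]], [85, [155.1, -349.1, 0], [0, 0, 0]], [85, [155.1, -349.1, 0], [0, 0, 0]], [85, [155.1, -349.1, 0], [0, 0, 0]], [85, [155.1, -349.1, 0], [0, 0, 0]], [85, [155.1, -349.1, 0], [0, 0, 0]], [85, [155.1, -349.1, 0], [0, 0, 0]], [85, [155.1, -349.1, 0], [0, 0, 0]], [85, [155.1, -349.1, -45], [0, 0, 0]], [85, [155.1, -349.1, -85], [0, 0, 0]], [85, [155.1, -349.1, -115], [0, 0, 0]], [85, [155.1, -349.1, -115], [0, 0, 0]]]}}

```text
time_s: 13.9
eef_pos: [607.5, -82.0, 131.5]
ee_rot: [-0.005, 0.707, 0.707, -0.002]
force: [0.2, -0.2, 0.1]
grip_width: 0.994
grip_force: 0.0
```

```bash
python3 loc.py s2 s1
```

```text
s2 scene (array([610. , -84.1]), 280, 0.42) (array([610.1, -84. ]), 95, 0.78)
s2 side (array([610.2, -82.7]), 220, 1.01) (array([610.3, -83.1]), 49, 1.03)
s1 scene (array([ 597. , -163.4]), 339, 0.53) (array([ 597.5, -163.8]), 98, 1.0)
s1 side (array([ 597.3, -162.2]), 293, 0.86) (array([ 597.5, -162.1]), 63, 1.43)
14.0 [610.08778448 -83.04591646 136.97054129] [0.39 0.58 0.86] 0.9899225013454567
```

>>> {"api": "apply_moves", "payload": {"targets": [[85, [0, 0, -40], [0, 0, 0]], [85, [0, 0, -75], [0, 0, 0]], [85, [0, 0, -98.5], [0, 0, 0]], [85, [0, 0, -98.5], [0, 0, 0]], [85, [0, 0, -98.5], [0, 0, 0]], [35, [0, 0, -98.5], [0, 0, 0]], [35, [0, 0, -98.5], [0, 0, 0]], [35, [0, 0, -98.5], [0, 0, 0]], [35, [0, 0, -98.5], [0, 0, 0]], [35, [0, 0, -98.5], [0, 0, 0]], [35, [0, 0, -98.5], [0, 0, 0]], [35, [0, 0, -98.5], [0, 0, 0]]]}}

```text
time_s: 15.2
eef_pos: [610.5, -83.6, 39.2]
ee_rot: [0.001, 0.707, 0.707, 0.0]
force: [-2.8, 0.9, 6.2]
grip_width: 0.486
grip_force: 29.9
```

```bash
python3 st.py
```

```text
15.2 [610.47 -83.58  39.24] F [-2.84  0.93  6.23] T [0.086 0.272 0.033] 0.48605839256013417 29.94566618464887
```

>>> {"api": "apply_moves", "payload": {"targets": [[35, [0, 0, 35], [0, 0, 0]], [35, [0, 0, 70], [0, 0, 0]], [35, [0, 0, 95], [0, 0, 0]], [35, [-40, 25, 95], [0, 0, 0]], [35, [-75, 55, 95], [0, 0, 0]], [35, [-110, 80, 95], [0, 0, 0]], [35, [-136.1, 99.1, 95], [0, 0, 0]], [35, [-136.1, 99.1, 95], [0, 0, 0]], [35, [-136.1, 99.1, 95], [0, 0, 0]], [35, [-136.1, 99.1, 80], [0, 0, 0]], [35, [-136.1, 99.1, 68], [0, 0, 0]], [35, [-136.1, 99.1, 60], [0, 0, 0]], [35, [-136.1, 99.1, 55], [0, 0, 0]], [35, [-136.1, 99.1, 53], [0, 0, 0]], [35, [-136.1, 99.1, 51], [0, 0, 0]], [35, [-136.1, 99.1, 51], [0, 0, 0]]]}}

```text
time_s: 16.8
eef_pos: [474.1, 15.6, 89.0]
ee_rot: [0.0, 0.707, 0.707, 0.0]
force: [1.0, -0.3, -2.9]
grip_width: 0.49
grip_force: 32.0
```

```bash
python3 st.py
```

```text
16.8 [474.08  15.59  89.04] F [ 1.   -0.28 -2.89] T [-0.015  0.01  -0.02 ] 0.4897245303203266 31.96125819347799
```

>>> {"api": "apply_moves", "payload": {"targets": [[35, [0, 0, -1], [0, 0, 0]], [35, [0, 0, -2], [0, 0, 0]], [35, [0, 0, -3], [0, 0, 0]], [35, [0, 0, -4], [0, 0, 0]], [35, [0, 0, -4], [0, 0, 0]]]}}

```text
time_s: 17.3
eef_pos: [473.9, 15.6, 84.9]
ee_rot: [-0.0, 0.707, 0.707, -0.0]
force: [0.1, 0.8, -1.9]
grip_width: 0.491
grip_force: 32.0
```

```bash
python3 st.py
```

```text
17.3 [473.94  15.64  84.91] F [ 0.09  0.78 -1.9 ] T [ 0.005 -0.001  0.022] 0.4909461325155467 31.961047584190965
```

>>> {"api": "apply_moves", "payload": {"targets": [[35, [0, 0, -1], [0, 0, 0]], [35, [0, 0, -2], [0, 0, 0]], [35, [0, 0, -3], [0, 0, 0]], [35, [0, 0, -4], [0, 0, 0]], [35, [0, 0, -4], [0, 0, 0]]]}}

```text
time_s: 17.8
eef_pos: [473.9, 15.6, 80.9]
ee_rot: [-0.0, 0.707, 0.707, -0.0]
force: [0.7, 0.6, -2.5]
grip_width: 0.489
grip_force: 32.0
```

```bash
python3 st.py
```

```text
17.8 [473.9   15.63  80.85] F [ 0.7   0.58 -2.52] T [0.03  0.054 0.009] 0.4887841470984944 31.962239127606153
```

>>> {"api": "apply_moves", "payload": {"targets": [[35, [0, 0, -3], [0, 0, 0]], [35, [0, 0, -6], [0, 0, 0]], [35, [0, 0, -9], [0, 0, 0]], [35, [0, 0, -12], [0, 0, 0]], [35, [0, 0, -15], [0, 0, 0]], [35, [0, 0, -18], [0, 0, 0]], [35, [0, 0, -18], [0, 0, 0]]]}}

```text
time_s: 18.5
eef_pos: [473.8, 15.7, 62.6]
ee_rot: [-0.0, 0.707, 0.707, -0.0]
force: [-0.0, 0.1, -3.2]
grip_width: 0.491
grip_force: 32.0
```

```bash
python3 st.py
```

```text
18.5 [473.77  15.65  62.57] F [-0.05  0.12 -3.17] T [-0.026  0.051 -0.036] 0.49097947512055246 31.95969150401652
```

>>> {"api": "apply_moves", "payload": {"targets": [[35, [0, 0, -2], [0, 0, 0]], [35, [0, 0, -3.5], [0, 0, 0]], [35, [0, 0, -4.5], [0, 0, 0]], [35, [0, 0, -5.5], [0, 0, 0]], [35, [0, 0, -5.5], [0, 0, 0]], [35, [0, 0, -4.5], [0, 0, 0]], [52, [0, 0, -4.5], [0, 0, 0]], [52, [0, 0, -4.5], [0, 0, 0]], [52, [0, 0, -4.5], [0, 0, 0]]]}}

```text
time_s: 19.4
eef_pos: [474.1, 15.6, 58.4]
ee_rot: [0.0, 0.707, 0.707, 0.0]
force: [0.8, 0.7, 0.4]
grip_width: 0.607
grip_force: 0.0
```

```bash
python3 st.py
python3 - <<'E'
from h import *
for n in ["scene","side"]:
    p,P=cloud(n); m=(np.hypot(P[...,0]-474,P[...,1]-15.6)<33)&(P[...,2]<100)&(P[...,2]>10)
    r=np.hypot(P[...,0]-474,P[...,1]-15.6)
    F=m&(r>26); print(n,np.nanpercentile(P[F][:,2],[50,90,97]))
E
python3 loc.py s1
```

```text
19.4 [474.06  15.59  58.44] F [0.76 0.69 0.41] T [-0.06  -0.01  -0.008] 0.6068319548767739 0.0
scene [30.05020409 34.61605504 86.77515062]
side [31.95314039 91.41061566 98.12135651]
s1 scene (array([ 596.9, -163.5]), 336, 0.54) (array([ 596.8, -163.7]), 101, 0.92)
s1 side (array([ 595. , -161.7]), 28, 0.55) (array([ 597.5, -161.5]), 21, 0.92)
19.6 [473.9857006   15.62092146  58.41306934] [ 0.79 -0.53 -0.62] 0.6080102841803495
```

>>> {"api": "apply_moves", "payload": {"targets": [[35, [0, 0, 0], [0, 0, 0]], [35, [0, 0, 0], [0, 0, 0]], [35, [0, 0, 0], [0, 0, 0]], [35, [0, 0, 0], [0, 0, 0]], [35, [0, 0, 15], [0, 0, 0]], [35, [0, 0, 45], [0, 0, 0]], [35, [0, 0, 90], [0, 0, 0]], [35, [0, 0, 135], [0, 0, 0]], [35, [0, 0, 175], [0, 0, 0]], [35, [0, 0, 205], [0, 0, 0]], [35, [0, 0, 205], [0, 0, 0]], [35, [6, 40, 205], [0, 0, 0]], [35, [12, 85, 205], [0, 0, 0]], [35, [18, 130, 205], [0, 0, 0]], [35, [24, 175, 205], [0, 0, 0]], [35, [32, 220, 205], [0, 0, 0]], [35, [40, 260, 205], [0, 0, 0]], [35, [40, 284.4, 205], [0, 0, 0]], [35, [40, 284.4, 205], [0, 0, 0]], [35, [40, 284.4, 205], [0, 0, 0]]]}}

```text
time_s: 21.6
eef_pos: [513.6, 300.0, 261.5]
ee_rot: [-0.001, 0.707, 0.708, -0.001]
force: [0.3, -1.0, -2.3]
grip_width: 0.481
grip_force: 31.4
```

```bash
python3 st.py; python3 loc.py s1
```

```text
21.6 [513.57 300.01 261.54] F [ 0.3  -0.97 -2.27] T [-0.057  0.015  0.008] 0.4814148492089819 31.372709926217794
s1 scene (array([ 597. , -163.4]), 337, 0.51) (array([ 597. , -163.4]), 100, 0.78)
s1 side (array([ 597.3, -162.1]), 289, 0.92) (array([ 597.5, -162.8]), 67, 0.86)
21.7 [513.92910382 299.15377433 262.57831293] [-0.39 -0.29 -3.28] 0.4908468206674432
```

>>> {"api": "apply_moves", "payload": {"targets": [[35, [0, 4, -45], [0, 0, 0]], [35, [0, 4, -90], [0, 0, 0]], [35, [0, 4, -135], [0, 0, 0]], [35, [0, 4, -170], [0, 0, 0]], [35, [0, 4, -195], [0, 0, 0]], [35, [0, 4, -205], [0, 0, 0]], [35, [0, 4, -205], [0, 0, 0]], [35, [0, 4, -205], [0, 0, 0]]]}}

```text
time_s: 22.5
eef_pos: [514.8, 303.9, 59.9]
ee_rot: [0.001, 0.707, 0.707, 0.001]
force: [0.5, -0.1, -1.7]
grip_width: 0.489
grip_force: 31.4
```

```bash
python3 st.py
```

```text
22.5 [514.84 303.93  59.94] F [ 0.51 -0.07 -1.66] T [ 0.002 -0.039 -0.041] 0.48878199012393175 31.371336299926043
```

Clear so far. Now the last 12 mm, release and retreat.

>>> {"api": "apply_moves", "payload": {"targets": [[35, [0, 0, -5], [0, 0, 0]], [35, [0, 0, -10], [0, 0, 0]], [35, [0, 0, -13], [0, 0, 0]], [35, [0, 0, -13], [0, 0, 0]], [50, [0, 0, -13], [0, 0, 0]], [50, [0, 0, -13], [0, 0, 0]], [50, [0, 0, -13], [0, 0, 0]], [50, [0, 0, 5], [0, 0, 0]], [50, [0, 0, 40], [0, 0, 0]], [50, [0, 0, 85], [0, 0, 0]], [50, [0, 0, 130], [0, 0, 0]], [50, [0, 0, 175], [0, 0, 0]], [50, [0, 0, 205], [0, 0, 0]], [50, [0, 0, 205], [0, 0, 0]]]}}

```text
time_s: 23.9
eef_pos: [515.2, 304.5, 268.5]
ee_rot: [0.002, 0.707, 0.707, 0.004]
force: [1.1, -0.8, -0.1]
grip_width: 0.588
grip_force: 0.0
```

```bash
python3 st.py; python3 loc.py s1
python3 - <<'E'
from h import *
for n in ["scene","side"]:
    p,P=cloud(n)
    for c,L in [((456,266),60),((514,304),70)]: print(n,cyl(P,c,21,25,L+2))
E
```

```text
23.9 [515.16 304.51 268.55] F [ 1.06 -0.75 -0.14] T [ 0.021  0.052 -0.048] 0.5884392205400985 0.0
s1 scene (array([ 596.9, -163.5]), 336, 0.45) (array([ 597.4, -163.7]), 107, 1.06)
s1 side (array([ 597. , -162.3]), 291, 0.91) (array([ 597.2, -162.4]), 63, 0.98)
24.0 [513.89780125 304.01837389 263.47952018] [-0.34  0.83 -0.61] 0.5845270375482781
scene (array([456.1, 265.2]), 211, 0.58)
scene (array([515.5, 303.7]), 116, 0.42)
side (array([455.8, 266.2]), 205, 0.51)
side (None, 0, 0)
```

>>> {"api": "apply_moves", "payload": {"targets": [[85, [83.1, -466.8, 0], [0, 0, 0]], [85, [83.1, -466.8, 0], [0, 0, 0]], [85, [83.1, -466.8, 0], [0, 0, 0]], [85, [83.1, -466.8, 0], [0, 0, 0]], [85, [83.1, -466.8, 0], [0, 0, 0]], [85, [83.1, -466.8, 0], [0, 0, 0]], [85, [83.1, -466.8, 0], [0, 0, 0]], [85, [83.1, -466.8, 0], [0, 0, 0]], [85, [83.1, -466.8, 0], [0, 0, 0]], [85, [83.1, -466.8, 0], [0, 0, 0]], [85, [83.1, -466.8, 0], [0, 0, 0]], [85, [83.1, -466.8, -50], [0, 0, 0]], [85, [83.1, -466.8, -95], [0, 0, 0]], [85, [83.1, -466.8, -113], [0, 0, 0]], [85, [83.1, -466.8, -113], [0, 0, 0]]]}}

```text
time_s: 25.6
eef_pos: [595.5, -161.0, 146.9]
ee_rot: [-0.003, 0.707, 0.708, -0.001]
force: [0.1, 0.3, -0.2]
grip_width: 0.995
grip_force: 0.0
```

```bash
python3 loc.py s1
python3 - <<'E'
from h import *
a=cloud("scene")[0]; cv2.imwrite("pics/s2.png",a)
E
```

```text
s1 scene (array([ 597. , -163.5]), 342, 0.56) (array([ 597.6, -163.6]), 101, 1.13)
s1 side (array([ 597.2, -162.3]), 294, 0.87) (array([ 597.9, -162.3]), 60, 0.72)
25.7 [ 597.31673023 -162.13473403  151.14016333] [ 0.39 -0.61  0.16] 0.9932354763113024
```

View pics/s2.png

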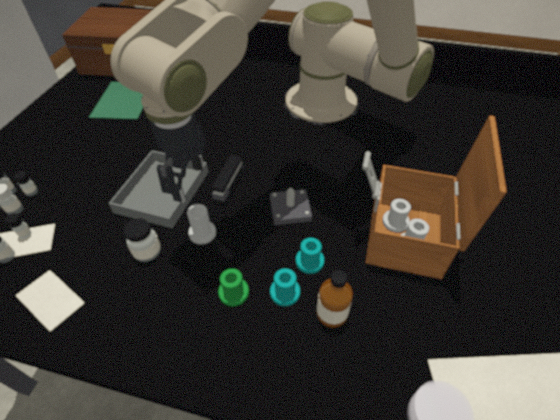

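The scene shows both tried sleeves standing in the case at (399,215) and (418,230), and the last one at (201,225). Nothing else has been disturbed.

>>> {"api": "apply_moves", "payload": {"targets": [[85, [0, 0, -40], [0, 0, 0]], [85, [0, 0, -80], [0, 0, 0]], [85, [0, 0, -102.5], [0, 0, 0]], [85, [0, 0, -102.5], [0, 0, 0]], [85, [0, 0, -102.5], [0, 0, 0]], [35, [0, 0, -102.5], [0, 0, 0]], [35, [0, 0, -102.5], [0, 0, 0]], [35, [0, 0, -102.5], [0, 0, 0]], [35, [0, 0, -102.5], [0, 0, 0]], [35, [0, 0, -102.5], [0, 0, 0]], [35, [0, 0, -102.5], [0, 0, 0]], [35, [0, 0, -102.5], [0, 0, 0]]]}}

```text
time_s: 26.95
eef_pos: [597.4, -163.1, 49.2]
ee_rot: [0.001, 0.707, 0.707, 0.0]
force: [-2.6, 1.4, 6.4]
grip_width: 0.487
grip_force: 29.8
```

```bash
python3 st.py
```

```text
26.95 [ 597.44 -163.05   49.16] F [-2.57  1.4   6.42] T [0.005 0.24  0.069] 0.48681090264426025 29.797928910702467
```

>>> {"api": "apply_moves", "payload": {"targets": [[35, [0, 0, 35], [0, 0, 0]], [35, [0, 0, 70], [0, 0, 0]], [35, [0, 0, 95], [0, 0, 0]], [35, [-25, 40, 95], [0, 0, 0]], [35, [-50, 80, 95], [0, 0, 0]], [35, [-80, 115, 95], [0, 0, 0]], [35, [-105, 150, 95], [0, 0, 0]], [35, [-123.1, 178.4, 95], [0, 0, 0]], [35, [-123.1, 178.4, 95], [0, 0, 0]], [35, [-123.1, 178.4, 95], [0, 0, 0]], [35, [-123.1, 178.4, 80], [0, 0, 0]], [35, [-123.1, 178.4, 68], [0, 0, 0]], [35, [-123.1, 178.4, 60], [0, 0, 0]], [35, [-123.1, 178.4, 55], [0, 0, 0]], [35, [-123.1, 178.4, 53], [0, 0, 0]], [35, [-123.1, 178.4, 51], [0, 0, 0]], [35, [-123.1, 178.4, 51], [0, 0, 0]]]}}

```text
time_s: 28.65
eef_pos: [474.1, 15.6, 99.0]
ee_rot: [0.0, 0.707, 0.707, 0.0]
force: [-0.1, 0.3, -1.7]
grip_width: 0.485
grip_force: 31.5
```

```bash
python3 st.py
```

```text
28.65 [474.06  15.58  99.04] F [-0.06  0.28 -1.68] T [-0.007 -0.061 -0.01 ] 0.4852124505973204 31.4756752923131
```

>>> {"api": "apply_moves", "payload": {"targets": [[35, [0, 0, -1], [0, 0, 0]], [35, [0, 0, -2], [0, 0, 0]], [35, [0, 0, -3], [0, 0, 0]], [35, [0, 0, -3.5], [0, 0, 0]], [35, [0, 0, -3.5], [0, 0, 0]]]}}

```text
time_s: 29.15
eef_pos: [474.0, 15.6, 95.4]
ee_rot: [-0.0, 0.707, 0.707, -0.0]
force: [-0.3, 1.1, -1.5]
grip_width: 0.486
grip_force: 31.5
```

```bash
python3 st.py
```

```text
29.15 [473.95  15.63  95.44] F [-0.3   1.08 -1.53] T [0.017 0.002 0.003] 0.48600926734526334 31.475128568708897
```

>>> {"api": "apply_moves", "payload": {"targets": [[35, [0, 0, -1], [0, 0, 0]], [35, [0, 0, -2], [0, 0, 0]], [35, [0, 0, -2], [0, 0, 0]]]}}

```text
time_s: 29.45
eef_pos: [473.9, 15.6, 93.3]
ee_rot: [-0.0, 0.707, 0.707, -0.0]
force: [-0.3, -0.2, -1.5]
grip_width: 0.488
grip_force: 31.5
```

```bash
python3 st.py
```

```text
29.45 [473.88  15.64  93.34] F [-0.3  -0.24 -1.53] T [-0.051  0.025 -0.06 ] 0.487760279669828 31.476728674024343
```

>>> {"api": "apply_moves", "payload": {"targets": [[35, [0, 0, -2], [0, 0, 0]], [35, [0, 0, -4], [0, 0, 0]], [35, [0, 0, -6], [0, 0, 0]], [35, [0, 0, -6], [0, 0, 0]]]}}

```text
time_s: 29.85
eef_pos: [473.8, 15.6, 87.2]
ee_rot: [-0.0, 0.707, 0.707, -0.0]
force: [0.4, 0.6, -1.7]
grip_width: 0.488
grip_force: 31.5
```

```bash
python3 st.py
```

```text
29.85 [473.8   15.65  87.17] F [ 0.38  0.56 -1.66] T [-0.067  0.021  0.049] 0.48760499448076944 31.47555135190487
```

>>> {"api": "apply_moves", "payload": {"targets": [[35, [0, 0, -3], [0, 0, 0]], [35, [0, 0, -6], [0, 0, 0]], [35, [0, 0, -9], [0, 0, 0]], [35, [0, 0, -12], [0, 0, 0]], [35, [0, 0, -15], [0, 0, 0]], [35, [0, 0, -15], [0, 0, 0]]]}}

```text
time_s: 30.45
eef_pos: [473.8, 15.7, 72.1]
ee_rot: [-0.0, 0.707, 0.707, -0.0]
force: [0.1, 0.8, -2.8]
grip_width: 0.487
grip_force: 31.5
```

```bash
python3 st.py
```

```text
30.45 [473.75  15.67  72.05] F [ 0.08  0.81 -2.79] T [-0.021  0.04   0.007] 0.4867639680717388 31.475240271538496
```

>>> {"api": "apply_moves", "payload": {"targets": [[35, [0, 0, -2], [0, 0, 0]], [35, [0, 0, -3], [0, 0, 0]], [35, [0, 0, -4], [0, 0, 0]], [35, [0, 0, -5], [0, 0, 0]], [35, [0, 0, -5], [0, 0, 0]], [35, [0, 0, -4], [0, 0, 0]], [52, [0, 0, -4], [0, 0, 0]], [52, [0, 0, -4], [0, 0, 0]], [52, [0, 0, -4], [0, 0, 0]]]}}

```text
time_s: 31.35
eef_pos: [474.0, 15.6, 68.4]
ee_rot: [0.0, 0.707, 0.707, 0.0]
force: [-0.6, -0.5, 0.4]
grip_width: 0.607
grip_force: 0.0
```

```bash
python3 st.py
python3 - <<'E'
from h import *
for n in ["scene","side"]:
    p,P=cloud(n); r=np.hypot(P[...,0]-474,P[...,1]-15.6)
    F=(r>26)&(r<31)&(P[...,2]<100)&(P[...,2]>10); print(n,np.nanpercentile(P[F][:,2],[50,90]))
    if n=="side": cv2.imwrite("pics/h3.png",cv2.resize(p[190:290,270:370],(500,500)))
E
```

```text
31.35 [474.03  15.6   68.4 ] F [-0.63 -0.49  0.44] T [ 0.01  -0.004  0.049] 0.6071425666090321 0.0
scene [30.1818179  34.16452958]
side [31.7090204  90.15634865]
```

View pics/h3.png

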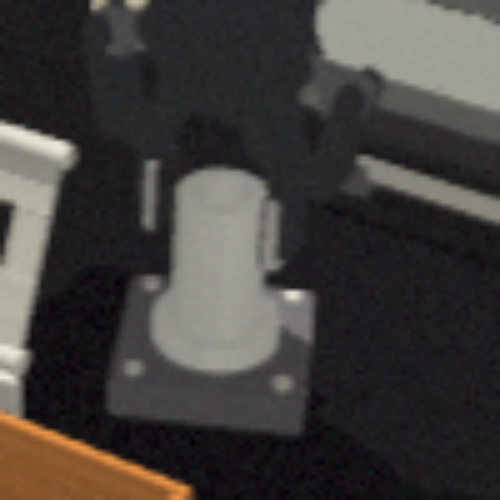

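The side crop shows the third sleeve's flange flush on the gauge base, so all three are free. Before placing it near the lid I'll measure how far the gripper and wrist extend.

Run:
```python
from h import *
Q=np.vstack([cloud(n)[1].reshape(-1,3) for n in ["scene","side"]]); Q=Q[np.isfinite(Q).all(1)]
r=np.hypot(Q[:,0]-474,Q[:,1]-15.6)
for z in range(90,400,20):
    T=Q[(r<170)&(Q[:,2]>z)&(Q[:,2]<=z+20)]
    if len(T)>5: print(z-68,len(T),"dx",np.percentile(T[:,0],[.5,99.5]).round()-474,"dy",np.percentile(T[:,1],[.5,99.5]).round()-15.6)
Q=np.load("sideP.npy").reshape(-1,3)
for x in (420,520,560):
  T=Q[(abs(Q[:,0]-x)<25)&(Q[:,1]>366)&(Q[:,1]<470)&(Q[:,2]>118)]
  for z in (125,150,200,250,270):
    t=T[abs(T[:,2]-z)<5]
    if len(t)>3: print("lid",x,z,np.percentile(t[:,1],[2,50,98]).round())
```

```text
22 442 dx [-39.  42.] dy [-18.6  22.4]
42 314 dx [-58.  61.] dy [-12.6  14.4]
62 441 dx [-62.  65.] dy [-15.6  19.4]
82 553 dx [-66.  69.] dy [-17.6 168.4]
102 849 dx [-66.  70.] dy [-18.6 169.4]
122 711 dx [-37.  40.] dy [-30.6 162.4]
142 603 dx [-37.  40.] dy [-34.6  39.4]
162 766 dx [-37.  39.] dy [-34.6  38.4]
182 481 dx [-38.  41.] dy [-34.6  41.4]
202 802 dx [-39.  42.] dy [-38.6  63.4]
222 698 dx [-58.  55.] dy [-63.6  71.4]
242 1283 dx [-77.  59.] dy [-65.6  73.4]
262 1840 dx [-96.  57.] dy [-65.6  77.4]
282 2892 dx [-119.   48.] dy [-62.6  81.4]
302 1936 dx [-144.   27.] dy [-57.6  83.4]
322 1870 dx [-160.    1.] dy [-52.6  82.4]
lid 420 125 [382. 383. 384.]
lid 420 150 [383. 384. 385.]
lid 420 200 [386. 387. 388.]
lid 420 250 [389. 390. 391.]
lid 420 270 [382. 390. 392.]
lid 520 125 [382. 383. 384.]
lid 520 150 [383. 384. 386.]
lid 520 200 [386. 387. 388.]
lid 520 250 [389. 390. 391.]
lid 520 270 [383. 390. 392.]
lid 560 125 [382. 383. 384.]
lid 560 150 [383. 384. 386.]
lid 560 200 [386. 387. 388.]
lid 560 250 [389. 390. 391.]
lid 560 270 [382. 390. 392.]
```

>>> {"api": "apply_moves", "payload": {"targets": [[35, [0, 0, 0], [0, 0, 0]], [35, [0, 0, 0], [0, 0, 0]], [35, [0, 0, 0], [0, 0, 0]], [35, [0, 0, 0], [0, 0, 0]], [35, [0, 0, 15], [0, 0, 0]], [35, [0, 0, 45], [0, 0, 0]], [35, [0, 0, 90], [0, 0, 0]], [35, [0, 0, 135], [0, 0, 0]], [35, [0, 0, 175], [0, 0, 0]], [35, [0, 0, 205], [0, 0, 0]], [35, [0, 0, 205], [0, 0, 0]], [35, [-3, 40, 205], [0, 0, 0]], [35, [-6, 85, 205], [0, 0, 0]], [35, [-9, 130, 205], [0, 0, 0]], [35, [-12, 175, 205], [0, 0, 0]], [35, [-15, 220, 205], [0, 0, 0]], [35, [-18, 265, 205], [2, 0, 0]], [35, [-21, 310.4, 205], [4, 0, 0]], [35, [-21, 310.4, 205], [4, 0, 0]], [35, [-21, 310.4, 205], [4, 0, 0]]]}}

```text
time_s: 33.55
eef_pos: [452.4, 326.2, 271.9]
ee_rot: [-0.025, 0.706, 0.707, 0.023]
force: [-0.2, -0.4, -0.7]
grip_width: 0.482
grip_force: 31.0
```

```bash
python3 st.py
```

```text
33.55 [452.45 326.23 271.88] F [-0.18 -0.43 -0.71] T [-0.088 -0.037 -0.016] 0.48151657487955735 31.010362040251493
```

Cmd z is 273.5. Descending in two stages, with a force check between them.

>>> {"api": "apply_moves", "payload": {"targets": [[35, [0, 0, -45], [0, 0, 0]], [35, [0, 0, -90], [0, 0, 0]], [35, [0, 0, -135], [0, 0, 0]], [35, [0, 0, -165], [0, 0, 0]], [35, [0, 0, -190], [0, 0, 0]], [35, [0, 0, -202], [0, 0, 0]], [35, [0, 0, -202], [0, 0, 0]], [35, [0, 0, -202], [0, 0, 0]]]}}

```text
time_s: 34.35
eef_pos: [453.7, 325.8, 72.5]
ee_rot: [-0.024, 0.707, 0.707, 0.025]
force: [0.2, -1.1, -1.0]
grip_width: 0.484
grip_force: 31.0
```

```bash
python3 st.py;  python3 - <<'E'
from h import *
a=cloud("scene")[0]; b=cloud("side")[0]
A=cv2.resize(a[80:280,340:540],(400,400),interpolation=cv2.INTER_CUBIC);B=cv2.resize(b[180:400,120:340],(400,400),interpolation=cv2.INTER_CUBIC)
cv2.imwrite("pics/c3.png",np.hstack([A,B]))
E
```

```text
34.35 [453.65 325.82  72.49] F [ 0.16 -1.1  -0.99] T [-0.091  0.014 -0.012] 0.48373138993889614 31.02385377511382
```

View pics/c3.png

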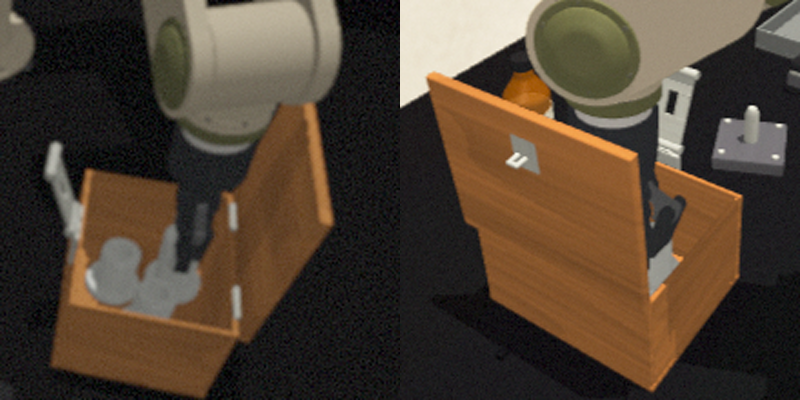

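Left crop: the held sleeve goes down beside the other two, and the wrist clears the lid. Continuing.

>>> {"api": "apply_moves", "payload": {"targets": [[35, [0, 0, -5], [0, 0, 0]], [35, [0, 0, -10], [0, 0, 0]], [35, [0, 0, -14], [0, 0, 0]], [35, [0, 0, -14], [0, 0, 0]], [35, [0, 0, -14], [0, 0, 0]]]}}

```text
time_s: 34.95
eef_pos: [453.0, 326.0, 57.4]
ee_rot: [-0.025, 0.706, 0.707, 0.025]
force: [-0.1, 0.2, -1.2]
grip_width: 0.485
grip_force: 31.0
```

```bash
python3 st.py
```

```text
34.95 [452.96 326.05  57.41] F [-0.12  0.19 -1.16] T [-0.061  0.059 -0.008] 0.48462818616872944 31.010451670736074
```

>>> {"api": "apply_moves", "payload": {"targets": [[35, [0, 0, -1.5], [0, 0, 0]], [35, [0, 0, -1.5], [0, 0, 0]], [50, [0, 0, -1.5], [0, 0, 0]], [50, [0, 0, -1.5], [0, 0, 0]], [50, [0, 0, -1.5], [0, 0, 0]], [50, [0, 0, -1.5], [0, 0, 0]], [50, [0, 0, 10], [0, 0, 0]], [50, [0, -2, 40], [0, 0, 0]], [50, [0, -4, 85], [0, 0, 0]], [50, [0, -6, 130], [0, 0, 0]], [50, [0, -10, 175], [0, 0, 0]], [50, [0, -10, 220], [0, 0, 0]], [50, [0, -10, 255], [0, 0, 0]], [50, [0, -10, 255], [0, 0, 0]], [30, [0, -100, 270], [-4, 0, 0]], [10, [0, -140, 270], [-4, 0, 0]], [0, [0, -140, 270], [-4, 0, 0]], [0, [0, -140, 270], [-4, 0, 0]]]}}

```text
time_s: 36.75
eef_pos: [452.9, 183.3, 328.1]
ee_rot: [0.0, 0.708, 0.706, 0.0]
force: [0.6, -0.4, 0.9]
grip_width: 0.004
grip_force: 0.0
```

```bash
python3 st.py;  python3 - <<'E'
from h import *
for n in ["scene","side"]:
    p,P=cloud(n)
    for c,L in [((456,266),60),((514,304),70),((453,329),80)]: print(n,cyl(P,c,21,25,L+2))
    Q=P.reshape(-1,3)
    for x in (420,560):
      T=Q[(abs(Q[:,0]-x)<25)&(Q[:,1]>366)&(Q[:,1]<470)&(Q[:,2]>118)]
      for z in (130,200,260):
        t=T[abs(T[:,2]-z)<5]
        if len(t)>3: print("lid",x,z,np.percentile(t[:,1],[2,50,98]).round())
      print("top",T[:,2].max() if len(T) else 0, np.percentile(T[T[:,2]>T[:,2].max()-4][:,1],[2,98]))
    if n=="scene": cv2.imwrite("pics/c4.png",cv2.resize(p[80:300,330:550],(500,500)))
E
```

```text
36.75 [452.91 183.31 328.05] F [ 0.58 -0.37  0.86] T [-0.027  0.053 -0.027] 0.00423608479960689 0.0
scene (array([456.1, 265.1]), 217, 0.62)
scene (array([515.4, 303.8]), 112, 0.37)
scene (array([453.3, 329.1]), 274, 0.5)
lid 420 130 [372. 372. 373.]
lid 420 200 [375. 376. 377.]
lid 420 260 [379. 380. 381.]
top 277.18044514471995 [380.10380735 389.57148241]
lid 560 130 [372. 373. 374.]
lid 560 200 [376. 376. 377.]
lid 560 260 [379. 380. 381.]
top 276.96705972101853 [380.39681944 390.11621351]
side (array([455.7, 266.1]), 204, 0.45)
side (None, 0, 0)
side (None, 0, 0)
lid 420 130 [382. 383. 384.]
lid 420 200 [386. 387. 388.]
lid 420 260 [389. 390. 391.]
top 276.5250677396801 [381.73726246 391.49634605]
lid 560 130 [382. 383. 384.]
lid 560 200 [386. 387. 388.]
lid 560 260 [390. 391. 392.]
top 275.78571558538727 [381.86246281 391.56574838]
```

View pics/c4.png

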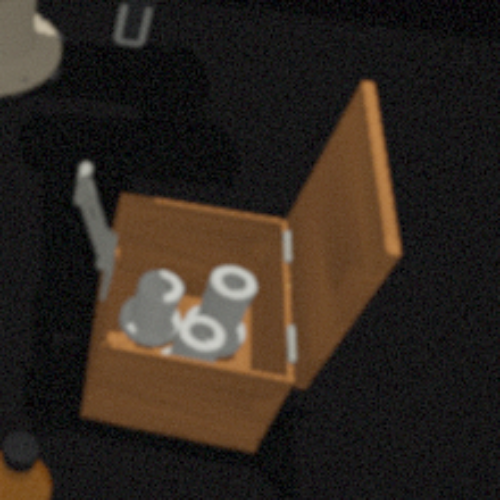

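The scene crop shows all three sleeves standing in the case, with the lid upright and the hasp leaning outwards. Next I'll push the lid from behind, off-centre at x=435 to miss the catch.

>>> {"api": "apply_moves", "payload": {"targets": [[0, [-18, 45, 0], [0, 0, 0]], [0, [-18, 90, 0], [0, 0, 0]], [0, [-18, 135, 0], [0, 0, 0]], [0, [-18, 180, 0], [0, 0, 0]], [0, [-18, 229, 0], [0, 0, 0]], [0, [-18, 229, 0], [0, 0, 0]], [0, [-18, 229, 0], [0, 0, 0]], [0, [-18, 229, 0], [0, 0, 0]], [0, [-18, 229, -40], [0, 0, 0]], [0, [-18, 229, -77.5], [0, 0, 0]], [0, [-18, 229, -77.5], [0, 0, 0]], [0, [-18, 229, -77.5], [0, 0, 0]]]}}

```text
time_s: 38.05
eef_pos: [435.4, 414.5, 251.7]
ee_rot: [0.0, 0.707, 0.707, 0.001]
force: [-0.4, 0.3, 1.2]
grip_width: 0.003
grip_force: 0.0
```

```bash
python3 st.py
```

```text
38.05 [435.41 414.53 251.66] F [-0.38  0.31  1.23] T [ 0.032 -0.001 -0.016] 0.0028629748622326073 0.0
```

>>> {"api": "apply_moves", "payload": {"targets": [[0, [0, -10, 0], [0, 0, 0]], [0, [0, -18, 0], [0, 0, 0]], [0, [0, -26, -2], [0, 0, 0]], [0, [0, -34, -4], [0, 0, 0]], [0, [0, -42, -6], [0, 0, 0]], [0, [0, -50, -8], [0, 0, 0]], [0, [0, -58, -10], [0, 0, 0]], [0, [0, -58, -10], [0, 0, 0]]]}}

```text
time_s: 38.85
eef_pos: [434.9, 355.9, 239.6]
ee_rot: [-0.0, 0.707, 0.707, -0.001]
force: [-0.0, 0.4, 0.3]
grip_width: -0.001
grip_force: 0.0
```

```bash
python3 st.py
```

```text
38.85 [434.93 355.94 239.6 ] F [-0.04  0.41  0.32] T [-0.032 -0.001  0.024] -0.0008294360635437643 0.0
```

>>> {"api": "apply_moves", "payload": {"targets": [[0, [0, -8, -3], [0, 0, 0]], [0, [0, -16, -6], [0, 0, 0]], [0, [0, -24, -9], [0, 0, 0]], [0, [0, -31, -11], [0, 0, 0]], [0, [0, -37, -14], [0, 0, 0]], [0, [0, -42, -20], [0, 0, 0]], [0, [0, -48, -28], [0, 0, 0]], [0, [0, -54, -36], [0, 0, 0]], [0, [0, -54, -36], [0, 0, 0]]]}}

```text
time_s: 39.75
eef_pos: [434.5, 302.1, 202.6]
ee_rot: [-0.0, 0.707, 0.707, -0.001]
force: [-0.3, -0.1, 0.1]
grip_width: 0.002
grip_force: 0.0
```

```bash
python3 st.py
cat > lid.py <<'E'
from h import *
for n in ["scene","side"]:
    p,P=cloud(n); Q=P.reshape(-1,3)
    T=Q[(abs(Q[:,0]-560)<18)&(Q[:,1]>190)&(Q[:,1]<400)&(Q[:,2]>114)&(Q[:,2]<300)]
    if len(T)>10:
        k=T[:,2].argsort()[-20:]; e=T[k].mean(0); print(n,"highest",e.round(), "theta~",np.arctan2(e[2]-112,371.5-e[1]).round(2),"ymin",T[:,1].min().round())
E
python3 lid.py
```

```text
39.75 [434.51 302.13 202.57] F [-0.33 -0.09  0.12] T [-0.023  0.031  0.008] 0.0023383777548144882 0.0
scene highest [559. 258. 229.] theta~ 0.8 ymin 212.0
side highest [561. 257. 225.] theta~ 0.78 ymin 253.0
```

>>> {"api": "apply_moves", "payload": {"targets": [[0, [0, 0, 45], [0, 0, 0]], [0, [0, 0, 70], [0, 0, 0]], [0, [20, -45, 75], [0, 0, 0]], [0, [40, -90, 75], [0, 0, 0]], [0, [49, -130, 75], [0, 0, 0]], [0, [49, -163, 75], [0, 0, 0]], [0, [49, -163, 75], [0, 0, 0]], [0, [49, -163, 75], [0, 0, 0]], [0, [49, -163, 75], [0, 0, 0]]]}}

```text
time_s: 40.75
eef_pos: [483.9, 141.0, 279.2]
ee_rot: [0.0, 0.707, 0.708, 0.0]
force: [0.4, -0.4, -0.8]
grip_width: -0.004
grip_force: 0.0
```

```bash
python3 st.py; python3 lid.py
```

```text
40.75 [483.92 140.97 279.16] F [ 0.42 -0.38 -0.77] T [-0.004 -0.019 -0.069] -0.0036950114950416077 0.0
scene highest [561. 218. 135.] theta~ 0.15 ymin 209.0
side highest [562. 229. 127.] theta~ 0.1 ymin 211.0
```

>>> {"api": "apply_moves", "payload": {"targets": [[0, [0, 0, -40], [0, 0, 0]], [0, [0, 0, -80], [0, 0, 0]], [0, [0, 0, -84], [0, 0, 0]], [0, [0, 0, -84], [0, 0, 0]], [0, [0, 0, -84], [0, 0, 0]], [0, [0, 0, -84], [0, 0, 0]], [0, [0, 0, -84], [0, 0, 0]], [0, [0, 0, -84], [0, 0, 0]]]}}

```text
time_s: 41.65
eef_pos: [484.2, 140.1, 195.7]
ee_rot: [0.0, 0.707, 0.707, 0.0]
force: [0.5, -0.7, 0.8]
grip_width: -0.002
grip_force: 0.0
```

```bash
cat > hasp.py <<'E'
from h import *
for n in ["scene","side"]:
    p,P=cloud(n); Q=P.reshape(-1,3); Q=Q[np.isfinite(Q).all(1)]
    T=Q[(Q[:,0]>590-30)&(Q[:,0]<580)&(Q[:,1]>215)&(Q[:,1]<365)&(Q[:,2]>100)&(Q[:,2]<300)]
    if len(T)>5: print(n,"lid z",np.percentile(T[:,2],[5,50,95]).round(1), "slope",np.polyfit(T[:,1],T[:,2],1)[0].round(3))
    for x0,x1 in ((461,472),(496,507)):
      S=Q[(Q[:,0]>x0)&(Q[:,0]<x1)&(Q[:,1]>120)&(Q[:,1]<300)&(Q[:,2]>126)&(Q[:,2]<225)]
      for z in range(126,225,12):
        t=S[(S[:,2]>=z)&(S[:,2]<z+12)]
        if len(t)>4: print(n,x0,z,len(t),np.percentile(t[:,1],[2,50,98]).round())
E
python3 hasp.py; python3 st.py
```

```text
scene lid z [120.9 122.7 124.3] slope -0.002
scene 461 126 17 [200. 205. 210.]
scene 461 150 7 [190. 191. 194.]
scene 461 162 7 [184. 187. 189.]
scene 461 174 6 [179. 180. 183.]
scene 461 198 17 [166. 170. 175.]
scene 496 126 31 [197. 203. 211.]
scene 496 138 15 [192. 196. 200.]
scene 496 150 14 [188. 191. 193.]
scene 496 162 12 [182. 185. 187.]
scene 496 174 14 [178. 180. 183.]
scene 496 186 12 [169. 176. 177.]
scene 496 198 43 [133. 168. 175.]
scene 496 210 35 [133. 139. 146.]
scene 496 222 8 [133. 140. 146.]
side lid z [120.9 122.3 123.5] slope -0.001
side 461 126 51 [196. 205. 213.]
side 461 138 32 [193. 198. 200.]
side 461 150 34 [188. 192. 195.]
side 461 162 33 [184. 187. 189.]
side 461 174 33 [179. 182. 185.]
side 461 186 35 [173. 176. 181.]
side 461 198 34 [135. 175. 177.]
side 461 210 16 [135. 140. 147.]
side 496 126 35 [198. 206. 213.]
side 496 138 21 [194. 197. 200.]
side 496 150 20 [190. 192. 195.]
side 496 162 22 [185. 188. 191.]
side 496 174 25 [179. 182. 186.]
side 496 186 21 [175. 177. 179.]
side 496 198 28 [145. 174. 176.]
side 496 210 6 [145. 147. 147.]
41.75 [484.05 140.04 195.28] F [-0.17  0.21  0.12] T [-0.032 -0.018  0.039] 0.0009229440118473329 0.0
```

>>> {"api": "apply_moves", "payload": {"targets": [[0, [0, 10, 0], [0, 0, 0]], [0, [0, 20, 0], [0, 0, 0]], [0, [0, 30, 2], [0, 0, 0]], [0, [0, 39, 3], [0, 0, 0]], [0, [0, 48, 3], [0, 0, 0]], [0, [0, 57, 2], [0, 0, 0]], [0, [0, 66, 1], [0, 0, 0]], [0, [0, 74, -1], [0, 0, 0]], [0, [0, 82, -3], [0, 0, 0]], [0, [0, 90, -7], [0, 0, 0]], [0, [0, 99, -11], [0, 0, 0]], [0, [0, 107, -16], [0, 0, 0]], [0, [0, 107, -16], [0, 0, 0]]]}}

```text
time_s: 43.05
eef_pos: [483.6, 248.0, 178.1]
ee_rot: [-0.0, 0.707, 0.708, -0.0]
force: [-0.1, 0.1, 0.2]
grip_width: 0.002
grip_force: 0.0
```

```bash
python3 st.py; python3 hasp.py;  python3 - <<'E'
from h import *
a=cloud("scene")[0]; b=cloud("side")[0]
A=cv2.resize(a[80:280,340:540],(400,400),interpolation=cv2.INTER_CUBIC);B=cv2.resize(b[180:400,120:340],(400,400),interpolation=cv2.INTER_CUBIC)
cv2.imwrite("pics/k1.png",np.hstack([A,B]))
E
```

```text
43.05 [483.58 247.95 178.12] F [-0.06  0.07  0.2 ] T [ 0.038 -0.03   0.007] 0.0024638027354281808 0.0
scene lid z [121.1 122.8 124.5] slope 0.0
scene 461 126 23 [197. 203. 210.]
scene 461 138 22 [211. 219. 226.]
scene 461 150 23 [226. 233. 240.]
scene 461 174 6 [264. 266. 269.]
scene 496 126 39 [197. 204. 211.]
scene 496 138 33 [210. 218. 227.]
scene 496 150 30 [226. 233. 242.]
scene 496 162 35 [240. 249. 261.]
scene 496 174 37 [244. 261. 268.]
scene 496 186 25 [240. 247. 254.]
scene 496 198 36 [241. 248. 254.]
side lid z [121.1 122.2 123.6] slope 0.001
side 461 126 32 [200. 206. 213.]
side 461 138 12 [213. 220. 226.]
side 461 150 11 [229. 236. 241.]
side 461 162 9 [243. 250. 255.]
side 461 174 35 [262. 268. 270.]
side 461 186 15 [241. 250. 255.]
side 461 198 30 [242. 249. 256.]
side 461 210 15 [246. 254. 256.]
side 461 222 7 [254. 258. 260.]
side 496 126 10 [200. 204. 210.]
side 496 174 31 [262. 268. 270.]
side 496 186 7 [253. 255. 255.]
side 496 198 7 [253. 255. 256.]
side 496 222 5 [255. 255. 260.]
```

View pics/k1.png

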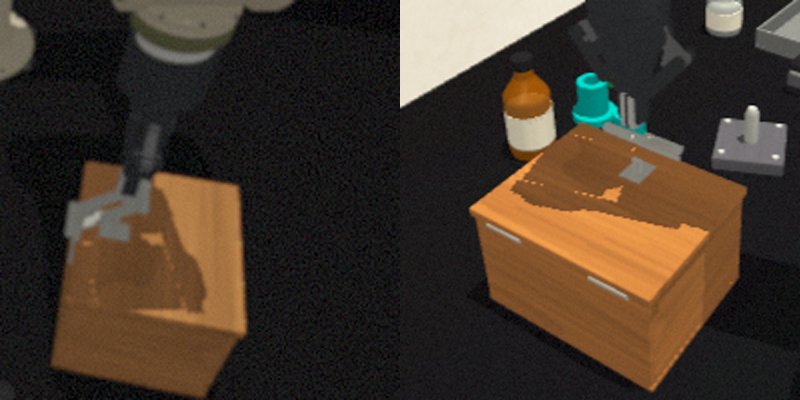

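The crops show the lid shut and the hasp swung over to about 2.5 rad, with the fingers behind its bar. Next I'll press the bar down from above.

>>> {"api": "apply_moves", "payload": {"targets": [[0, [0, 0, 18], [0, 0, 0]], [0, [0, 0, 18], [0, 0, 0]], [0, [0, 20, 18], [0, 0, 0]], [0, [0, 22, 10], [0, 0, 0]], [0, [0, 24, 2], [0, 0, 0]], [0, [0, 26, -7], [0, 0, 0]], [0, [0, 28, -17], [0, 0, 0]], [0, [0, 31, -27], [0, 0, 0]], [0, [0, 33, -36], [0, 0, 0]], [0, [0, 34, -42], [0, 0, 0]], [0, [0, 34, -45], [0, 0, 0]], [0, [0, 34, -45], [0, 0, 0]]]}}

```text
time_s: 44.45
eef_pos: [483.9, 281.0, 133.8]
ee_rot: [-0.0, 0.707, 0.707, -0.0]
force: [0.2, -0.4, 0.0]
grip_width: 0.005
grip_force: 0.0
```

```bash
python3 st.py; python3 hasp.py
```

```text
44.45 [483.94 280.98 133.77] F [ 0.22 -0.42  0.03] T [-0.01   0.009  0.009] 0.004622194196248571 0.0
scene lid z [121.3 122.8 124.5] slope 0.0
scene 461 126 101 [197. 235. 270.]
scene 496 126 180 [198. 241. 285.]
scene 496 138 19 [274. 280. 286.]
scene 496 150 31 [274. 280. 287.]
scene 496 162 10 [274. 282. 286.]
scene 496 186 11 [266. 270. 273.]
scene 496 198 47 [264. 272. 296.]
scene 496 210 31 [263. 268. 297.]
scene 496 222 7 [262. 268. 294.]
side lid z [121.  122.2 123.7] slope 0.001
side 461 126 207 [202. 247. 287.]
side 461 138 9 [277. 283. 288.]
side 461 150 23 [275. 281. 290.]
side 461 162 9 [278. 286. 289.]
side 461 174 22 [287. 290. 294.]
side 461 186 62 [269. 286. 294.]
side 461 198 56 [265. 288. 299.]
side 461 210 47 [289. 295. 299.]
side 461 222 8 [292. 293. 299.]
side 496 126 22 [254. 286. 287.]
side 496 150 6 [288. 288. 289.]
side 496 174 15 [288. 293. 294.]
side 496 186 15 [289. 293. 294.]
side 496 198 16 [297. 298. 299.]
side 496 210 18 [296. 298. 299.]
```

Pressing the last couple of millimetres until light contact, then backing off.

>>> {"api": "apply_moves", "payload": {"targets": [[0, [0, 0, -1], [0, 0, 0]], [0, [0, 0, -2], [0, 0, 0]], [0, [0, 0, -2.5], [0, 0, 0]], [0, [0, 0, -2.5], [0, 0, 0]]]}}

```text
time_s: 44.95
eef_pos: [484.3, 281.1, 132.8]
ee_rot: [0.0, 0.707, 0.707, 0.001]
force: [-2.5, -0.6, 8.8]
grip_width: -0.002
grip_force: 4.4
```

```bash
python3 st.py
```

```text
44.95 [484.29 281.09 132.76] F [-2.53 -0.59  8.79] T [-0.237  0.398  0.013] -0.002233886541422265 4.3805669993162155
```

>>> {"api": "apply_moves", "payload": {"targets": [[0, [0, 0, 20], [0, 0, 0]], [0, [0, 0, 60], [0, 0, 0]], [0, [0, 0, 110], [0, 0, 0]], [0, [0, 0, 150], [0, 0, 0]], [0, [-20, -45, 150], [0, 0, 0]], [0, [-40, -90, 150], [0, 0, 0]], [0, [-60, -135, 150], [0, 0, 0]], [0, [-80, -180, 150], [0, 0, 0]], [0, [-80, -180, 150], [0, 0, 0]], [0, [-80, -180, 150], [0, 0, 0]]]}}

```text
time_s: 45.95
eef_pos: [404.0, 100.5, 281.9]
ee_rot: [0.0, 0.708, 0.707, 0.001]
force: [0.0, 0.1, 0.2]
grip_width: -0.004
grip_force: 0.0
```

```bash
python3 hasp.py
python3 - <<'E'
from h import *
a=cloud("scene")[0]; b=cloud("side")[0]
A=cv2.resize(a,(400,300),interpolation=cv2.INTER_AREA);B=cv2.resize(b[180:400,120:340],(300,300),interpolation=cv2.INTER_CUBIC)
cv2.imwrite("pics/f.png",np.hstack([A,B]))
E
```

```text
scene lid z [121.  122.7 124.3] slope 0.0
scene 461 126 130 [197. 242. 283.]
scene 496 126 185 [198. 241. 284.]
side lid z [120.9 122.2 123.5] slope 0.0
side 461 126 208 [201. 245. 287.]
side 496 126 134 [203. 246. 287.]
```

View pics/f.png

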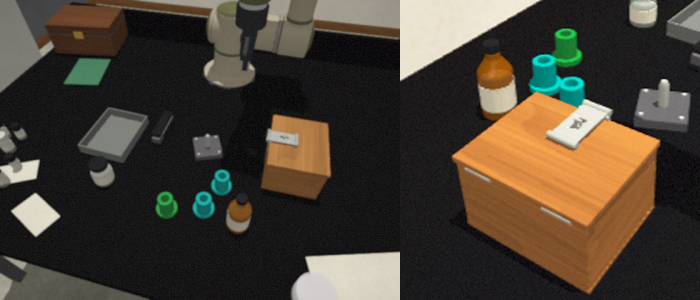

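The final picture shows the lid flat and shut and the hasp lying on it with the catch through its slot. The bottle, jar and stapler are where they were, and the robot is clear of everything.

```bash
python3 -c "
from rig import ctrl; print(ctrl.finish_job())"
```

```text
the job is handed in; nothing more can be done
None
```

Job handed in: I tried the 60, 70 and 80 mm sleeves in that order, all three went fully home and are in the case (the tray stays empty), and the lid is closed with the hasp over its catch.

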